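# Hang the little door: line up the hinge knuckles and hold them for the pin

## Task

One small cupboard door has tipped over and leans in the rack, between turned pots. Take the door out, bring it upright, and bring its single hinge knuckle into the middle of the gap between the two knuckles on the jamb post, with the door standing straight out from the post in line with it, so that the three knuckle holes line up for the pin and the knuckles do not rest on one another. Finish while holding the door there, still and in mid-air, with nothing else carrying it; do not ram it into the post, and leave the pots, the pin and the pestle where they are.

Things in the scene. Friction and masses are not known exactly. Their poses are not given: they have to be found in the camera images.
- door: Loose wooden door, 0.22 kg: 14 mm thick (x), 100 wide (y), 130 tall (z). Origin: centre of its underside; z up the panel, x out of the front face, y to the hinge edge. A turned knob, 20 mm across, sticks 22 mm out of the front at (7, -36, 65) mm. A 3 mm steel leaf, 24 mm tall, lies on the front at mid-height by the hinge edge. At the start it leans, top tipped 0.42 rad towards the robot's side.
- door_knuckle (a point): Centre of the door's only knuckle: a steel tube along the door's z, 22 mm outside, 12 mm hole, 26 mm long, beyond the hinge edge. At (6, 64, 65) mm in the door's frame.
- door_top (a point): Middle of the door's top edge, (0, 0, 130) mm in its frame. While the door leans in the rack, the top 35 mm of the panel are free on both faces.
- jamb: Fixed wooden jamb post, 45 x 45 mm, top at 165 mm, on a 15 mm board (110 x 120 mm, centred 20 mm to +y). Origin: on the bench under the post's centre. z up, x out of the face with the hinge leaf (away from the robot), -y to the side where the door hangs. A door hung straight has the jamb's axes and its origin at (15.5, -100.5, 45) mm in the jamb's frame.
- jamb_gap (a point): Middle of the gap between the jamb's two knuckles, on their vertical axis, at (21.5, -36.5, 110) mm in the jamb's frame, 14 mm off the post's side. The knuckles are fixed steel tubes, 22 mm outside, 12 mm hole, 24 mm tall, the gap between them 36 mm (heights 92 to 128). It is open to the front, back and -y: a knuckle enters sideways.
- rack: Fixed wooden rack, a lane 330 mm long (x), 172 wide (y): 12 mm base board, side boards up to 45 mm, three equal bays 95 mm apart along x, each with a 12 mm round rail across, top about 93 mm above the bench. The door leans with its back on the rail of any one bay. Origin: on the bench under its centre; z up, x away from the robot.
- pot1: Low turned wooden pot with a lid knob, light wood, 48 mm wide, 70 mm tall, standing in a bay of the rack. Origin: centre of its underside. Not to be disturbed.
- pot2: The same in dark wood, in another bay. Not to be disturbed.
- pin: The steel hinge pin, 8 mm thick, 110 mm tall with a 14 mm head, standing in a small wooden block beside the jamb. Origin: its foot. Not to be touched in this job.
- pestle: Light wooden pestle lying on the bench, 26 mm thick, 110 mm long. Not to be disturbed.

How it is judged (in metres and radians):
On the way:
1. the door is held upright, lifted clear of the rack's base (angle between door's own z axis and vertical below 0.12 rad and height (world z) of door above 0.035 m and contact force between the fingers and door above 2 N), for 0.2 s.
At the end, for the whole second after the job is handed in: Fingers hold the door (over 2 N); its knuckle is within 3.5 mm sideways and 4 mm in height of the middle of the jamb gap; door upright within 4 degrees, in line with the jamb within 8.5 degrees on its door side, pressing it with under 8 N, and still (under 20 mm/s) (contact force between the fingers and door above 2 N and horizontal distance between door_knuckle and jamb_gap below 0.0035 m and z of door_knuckle in the frame of jamb_gap between -0.004 and 0.004 m and angle between door's own z axis and vertical below 0.07 rad and angle between the x axis of door and the x axis of jamb, either way round below 0.15 rad and y of door in the frame of jamb below -0.08 m and contact force between door and jamb below 8 N and linear speed of door below 0.02 m/s); the arm keeps its last pose, push and grip.
It fails at once if the door is rammed into the jamb post (over 30 N) (contact force between door and jamb above 30 N).
It fails at once if a pot in the rack is knocked over or pushed 30 mm (angle between any of pot1, pot2's own z axis and vertical above 0.3 rad or distance of any of pot1, pot2 from where it was at the start of the episode above 0.03 m).
It fails at once if the pin is tilted or moved 30 mm (angle between pin's own z axis and vertical above 0.3 rad or distance of pin from where it was at the start of the episode above 0.03 m).
It fails at once if the pestle is pushed 30 mm (distance of pestle from where it was at the start of the episode above 0.03 m).
It also fails if it takes over 42 s, if anything falls off the work surface, if the arm or the gripper's body presses on something with over 40 N, if the wrist force passes 120 N, or if a joint passes its speed limit or range.

## Robot

A 6-joint arm with a two-finger parallel gripper is mounted at the origin on the work surface. World frame = base frame: x ahead of the robot, y to its left, z up, the work surface at z = 0. Lengths are in m, angles in degrees, forces in N, time in s.
With the tool pointing down it reaches from about 0.3 to 0.75 m from the base axis. Payload 8.5 kg.
Tool frame: the origin (TCP) lies at the very end of the fingers, on their centre line; the grasp point (between the pads) lies 19 mm behind it; z points along the fingers, y is the line along which they close (so a half turn about z gives the same grasp; the last joint's range is limited). The gripper opens to 85 mm and grips with 20 to 120 N. Pads are 22 mm wide; open, the fingers measure 114 mm over their backs; the gripper's body (76 mm by 85 mm) begins 54 mm behind the grasp point. The pads swing forward as they close: fully open they stand 13 mm farther back than shut.
Start: joints at [-12.336, 21.807, 74.336, -0, 83.858, -12.336], TCP at [0.55, 0, 0.231] pointing down, gripper open.
Joint ranges: [-178.18, 178.18], [-50.72, 133.34], [12.68, 142.11], [-81.47, 261.47], [9.98, 163.14], [-165.26, 165.26]. Speed limits (degrees/s): [136.94, 136.94, 180, 180, 180, 180].

## Interface

Orientations are given as a 3x3 rotation matrix whose columns are the frame's x, y, z axes.
In Python, from rig import env gives the robot as it stands.
- The arm moves only by the tool move_arm, never from a script. Its argument "plan" is a list of rows, each a list of 7 numbers: the turn, a rotation vector about the tool's x, y, z in degrees, then the shift along the tool's x, y, z in cm, then the gripper command: -1 is shut, 1 is fully open, values between are in proportion. In form: [[ax, ay, az, tx, ty, tz, jaw], ...]. A call has 1 to 5 rows; each row is the pose to reach, as a shift and turn from the pose commanded when the call began, along the tool's axes at that moment; what a row does not reach only later rows make up. A row lasts 1/10 s, in which the tool goes at most 50 mm and 8.59 degrees, less where a joint would pass 70% of its speed; a pose out of reach is approached as far as the arm can. A call with a gripper value outside its range is refused whole. The fingers move at their own pace and stop on an object; "squeeze" is the grip in N (left out, the last holds). Time passes only in rows, so rows that repeat a pose let the fingers close. It gives the time, the measured TCP pose, the force, the opening and the grip force at its end, in the units of the state.
- env.observe(): the state, without advancing time (a new reading comes with each control period).
- env.get_image(name): name is "scene" or "side" or "wrist"; returns a dict with "color" (400x640x3 uint8, red, green, blue), "fov_y" (degrees; the focal length in pixels is half the picture's height over the tangent of half this angle, whatever the lens; pixels are square), "cx", "cy" (the principal point, pixels), "distortion" ([k1, k2, p1, p2, k3] as OpenCV has them; the pictures are not rectified), "R" (3x3) and "t" (3): a world point X has camera coordinates R X + t. Camera axes: x right, y down, z forward; pixel columns grow to the right and rows downward; lengths in m; the calibration is good to about 2 mm. A picture is of the moment at which its call begins. There is no depth.
- env.close_job(): hands the job in; it is judged then, once.
Trained networks look in a picture, given as the dict that the camera call returned (one of the last four; its "shot" number tells which), for a name from the list of things; names that differ only in an ending like _2 or _b are one class to them, and where a whole thing is asked for, a point or a joint stands for the part that bears it (a point fixed in the world has none). Each returns a list of dicts, best first, with "conf" (0 to 1); they miss things now and then, are a little off and sometimes report something else, mostly with a low value. They report only what shows in the picture. A call takes as long as a camera call.
- env.outline_of(target, picture): "mask" (400x640 bool, what is visible of it) and "bbox" ([centre column, centre row, width, height] in pixels, round what is visible of it).
- env.tip_of(target, picture): "pixel" ([column, row] in pixels: a listed point, or the origin of a listed thing).
The state is a dict: "time_s": time; "q": joint angles; "qvel": joint speeds; "joint_efforts": joint torques, N m; "position": TCP position; "tool_rot": TCP orientation; "ft_force": force on the tool from outside, world axes, zero at the start; "wrist_torque": the same for the moment, N m; "grip_width": finger opening in m; "gripper_force": force on a finger pad.
Only numpy, scipy, OpenCV 4.12 (cv2) and the standard library are available. Lean on these libraries where they do the work, as an engineer would, in place of code of your own. Each camera call takes 0.05 s, during which the arm holds its last target. There are 200 camera calls.

## Working session

There is one attempt and no reset: what is moved stays moved. The work goes in short steps, Python scripts to look and compute and a tool call to move; the robot and the scene stay as the last step left them, time stands still between calls to the robot, and variables do not carry over. Pictures are saved under pics/ and viewed, at most 10 in all, crops included, and the job is handed in when it is done.

Besides the shell and the picture viewer there is one more tool, called after "Call:" in YAML: its name, and indented under it one key for each argument. move_arm: Moves the arm, as the interface text tells. Its arguments: {"type":"object","properties":{"plan":{"type":"array"},"squeeze":{"type":"number"}},"required":["plan"]}

```bash
ls; mkdir -p pics
cat > h.py <<'E'
import numpy as np, cv2
from rig import env
def K(p):
    f=200/np.tan(np.radians(p["fov_y"])/2); return np.array([[f,0,p["cx"]],[0,f,p["cy"]],[0,0,1.]])
def ray(p,px):
    u=cv2.undistortPoints(np.array([[px]],float),K(p),np.array(p["distortion"],float))[0,0]
    R=np.array(p["R"]);t=np.array(p["t"]); d=R.T@np.array([u[0],u[1],1]); return -R.T@t,d/np.linalg.norm(d)
def tri(obs):
    A=0;b=0
    for p,px in obs:
        o,d=ray(p,px);M=np.eye(3)-np.outer(d,d);A=A+M;b=b+M@o
    X=np.linalg.solve(A,b); r=[np.linalg.norm(np.cross(X-ray(p,q)[0],ray(p,q)[1])) for p,q in obs]
    return X,r
def proj(p,X):
    rv=cv2.Rodrigues(np.array(p["R"],float))[0]
    return cv2.projectPoints(np.array(X,float).reshape(-1,3),rv,np.array(p["t"],float),K(p),np.array(p["distortion"],float))[0][:,0]
def save(p,n): cv2.imwrite(f"pics/{n}.png",p["color"][:,:,::-1])
E
python3 - <<'E'
from h import *
np.set_printoptions(precision=4,suppress=True)
P={n:env.get_image(n) for n in("scene","side","wrist")}
cv2.imwrite("pics/a.png",np.vstack([P["scene"]["color"],P["side"]["color"]])[:,:,::-1][:, :]) if 0 else None
for n in P: save(P[n],n+"0")
cv2.imwrite("pics/both.png",cv2.resize(np.vstack([P["scene"]["color"],P["side"]["color"]]),(480,600))[:,:,::-1])
for th in["door","door_knuckle","door_top","jamb","jamb_gap","rack","pot1","pot2","pin","pestle"]:
    obs=[]
    for n in P:
        r=env.tip_of(th,P[n])
        print(th,n,[(np.round(x["pixel"],1).tolist(),round(x["conf"],2)) for x in r[:2]])
        if r and r[0]["conf"]>.3: obs.append((P[n],r[0]["pixel"]))
    if len(obs)>1: print("   ",*tri(obs))
for n in P: print(n,-np.array(P[n]["R"]).T@P[n]["t"],P[n]["fov_y"])
E
```

```text
pics
door scene [([172.4, 236.9], 0.89)]
door side [([363.2, 345.6], 0.62)]
door wrist []
    [ 0.6099 -0.2074  0.0146] [np.float64(0.0018740183143449156), np.float64(0.0018740183143447376)]
door_knuckle scene [([197.9, 208.0], 0.85)]
door_knuckle side [([344.6, 306.7], 0.83)]
door_knuckle wrist [([342.4, 292.0], 0.86)]
    [ 0.5801 -0.1461  0.0745] [np.float64(0.0038029544489655643), np.float64(0.00043567773028760766), np.float64(0.0038659129423767816)]
door_top scene [([172.2, 177.4], 0.97)]
door_top side [([336.3, 329.0], 0.8)]
door_top wrist []
    [ 0.5497 -0.2134  0.1363] [np.float64(0.0013721463575734963), np.float64(0.0013721463575736427)]
jamb scene [([367.8, 250.1], 0.97), ([173.2, 177.5], 0.36)]
jamb side [([327.0, 187.4], 0.93)]
jamb wrist []
    [0.6029 0.2403 0.0008] [np.float64(0.00019374658485220043), np.float64(0.00019374658485213874)]
jamb_gap scene [([358.2, 214.5], 0.91)]
jamb_gap side [([343.1, 163.8], 0.95)]
jamb_gap wrist []
    [0.6386 0.2118 0.1149] [np.float64(0.0010900901692891384), np.float64(0.0010900901692890734)]
rack scene [([184.0, 228.2], 0.97)]
rack
[... 763 characters left out ...]
4(0.08311247142648871), np.float64(0.11383709513624105)]
pin scene [([435.6, 225.0], 0.47)]
pin side [([284.5, 147.2], 0.41)]
pin wrist [([249.6, 159.7], 0.55), ([354.2, 300.7], 0.53)]
    [0.5403 0.2202 0.1453] [np.float64(0.1843848734791468), np.float64(0.048452235322775004), np.float64(0.1824472135511655)]
pestle scene [([280.2, 212.9], 0.68)]
pestle side [([277.9, 264.5], 0.83)]
pestle wrist [([249.3, 158.8], 0.96)]
    [ 0.4548  0.0164 -0.0025] [np.float64(0.001572874935053187), np.float64(0.0030523323358714258), np.float64(0.003217823266301778)]
scene [1.3559 0.187  0.5587] 51.77936007575889
side [ 0.4889 -0.5086  0.8418] 51.53980725008979
wrist [0.5491 0.0795 0.3729] 71.22921524390291
```

View pics/scene0.png

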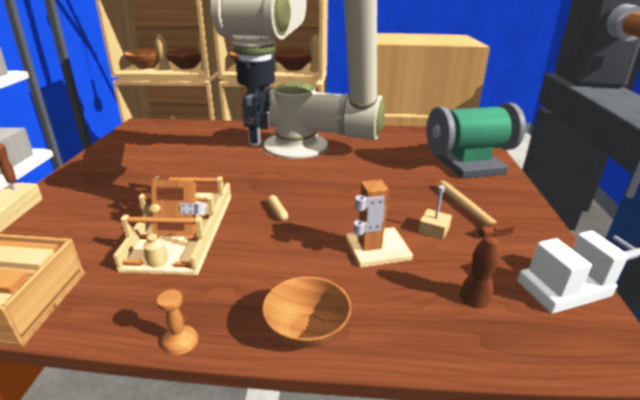

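View pics/side0.png

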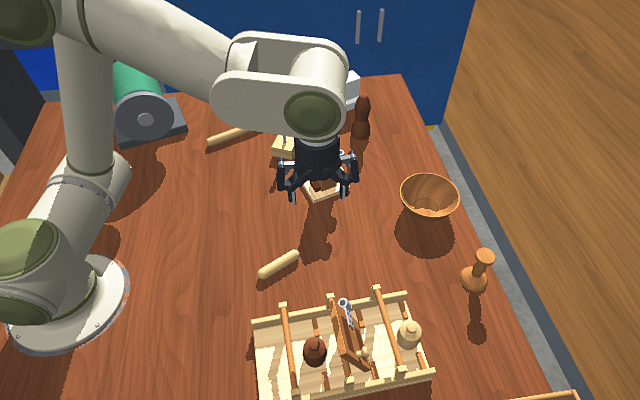

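The scene picture shows the door leaning in the rack's middle bay (172,205), knob and front facing away from the robot. The jamb is at (370,220), the pin at (440,215) and the pestle at (278,207). The side picture shows the dark pot in the near bay (315,351) and the light pot in the far bay (409,335).

```bash
cat >> h.py <<'E'
from scipy.spatial.transform import Rotation as Ro
from scipy.optimize import least_squares
np.set_printoptions(precision=4,suppress=True)
def Rz(a): return Ro.from_euler('z',a).as_matrix()
def goal(R,p,R0=None,p0=None):
    s=env.observe(); R0=np.array(s["tool_rot"]) if R0 is None else R0; p0=np.array(s["position"]) if p0 is None else p0
    return Ro.from_matrix(R0.T@R).as_rotvec(degrees=True), R0.T@(np.array(p)-p0)*100
E
python3 - <<'E'
from h import *
s=env.observe(); print(np.array(s["tool_rot"]),s["position"],s["grip_width"])
P={n:env.get_image(n) for n in("scene","side")}
D={}
for th in["door","door_knuckle","door_top","jamb","jamb_gap"]:
    D[th]=[(P[n],r[0]["pixel"]) for n in P if (r:=env.tip_of(th,P[n])) and r[0]["conf"]>.3]
tilt=Ro.from_euler('y',-.42).as_matrix()
md=dict(door=[0,0,0],door_knuckle=[.006,.064,.065],door_top=[0,0,.13])
mj=dict(jamb=[0,0,0],jamb_gap=[.0215,-.0365,.11])
def fit(m,T,x0):
    f=lambda x:np.concatenate([(proj(p,x[:3]+Rz(x[3])@T@np.array(m[k]))[0]-q) for k in m for p,q in D[k]])
    r=least_squares(f,x0,loss='soft_l1'); return r.x,f(r.x)
d,rd=fit(md,tilt,[.61,-.207,.015,.08]); j,rj=fit(mj,np.eye(3),[.603,.24,0,.36])
print(d,np.degrees(d[3]),rd); print(j,np.degrees(j[3]),rj)
np.savez("fit.npz",d=d,j=j)
Rd=Rz(d[3])@tilt; top=d[:3]+Rd@[0,0,.13]; print("top",top)
for sg in(1,-1):
    z=-Rd[:,2];y=sg*Rd[:,0];R=np.c_[np.cross(y,z),y,z]
    for dep in(-.06,.03): print(sg,dep,goal(R,top+z*dep),top+z*dep)
E
```

```text
[[-0.  1. -0.]
 [ 1.  0.  0.]
 [ 0. -0. -1.]] [0.55   0.     0.2313] 0.08533834375598788
[ 0.6021 -0.2074  0.0181  0.0663] 3.8014811644598785 [  2.2894   1.4028  -0.3083   0.2942 -78.4716  -7.7421   0.4892  -1.6694
   0.5356   0.0341   0.085    1.0515]
[ 0.5949  0.2423 -0.0043  0.4003] 22.936759107257604 [ 0.9091  1.0214 -2.729   1.6756 -0.4053 -1.1881  2.1381 -0.514 ]
top [ 0.5492 -0.2109  0.1368]
1 -0.06 (array([-24.0527,   0.7998,  -3.7424]), array([-21.2492,  -2.5167,   3.9803])) [ 0.5248 -0.2125  0.1915]
1 0.03 (array([-24.0527,   0.7998,  -3.7424]), array([-21.0058,   1.1447,  12.1983])) [ 0.5615 -0.2101  0.1094]
-1 -0.06 (array([  1.2219,  36.7435, 172.4089]), array([-21.2492,  -2.5167,   3.9803])) [ 0.5248 -0.2125  0.1915]
-1 0.03 (array([  1.2219,  36.7435, 172.4089]), array([-21.0058,   1.1447,  12.1983])) [ 0.5615 -0.2101  0.1094]
```

Call:
move_arm:
  plan:
    - [-5, 0.2, -0.8, -4.5, -0.5, 0.5, 0.2]
    - [-10, 0.4, -1.6, -9, -1, 1, 0.2]
    - [-15, 0.5, -2.4, -13.5, -1.5, 2, 0.2]
    - [-20, 0.7, -3.2, -18, -2, 3, 0.2]
    - [-24, 0.8, -3.7, -21.2, -2.5, 4, 0.2]

```text
time_s: 2.75
position: [0.5243, -0.2147, 0.1914]
tool_rot: [[-0.064, 0.91, 0.41], [0.998, 0.059, 0.024], [-0.002, 0.41, -0.912]]
ft_force: [0.6, 0.4, 0.3]
grip_width: 0.0513
gripper_force: 0.0
```

Call:
move_arm:
  plan:
    - [0, 0, 0, 0, 0, 0, 0.2]
    - [0, 0, 0, 0, 0, 0, 0.2]

```text
time_s: 2.95
position: [0.5246, -0.2126, 0.1912]
tool_rot: [[-0.064, 0.912, 0.405], [0.998, 0.058, 0.027], [0.001, 0.406, -0.914]]
ft_force: [-0.5, 0.3, 0.9]
grip_width: 0.0512
gripper_force: 0.0
```

Run:
```python
from h import *
s=env.observe(); print(s["time_s"],np.array(s["tool_rot"]),s["position"],s["grip_width"],s["q"])
P={n:env.get_image(n) for n in("scene","side","wrist")}
cv2.imwrite("pics/b.png",np.hstack([cv2.resize(P["wrist"]["color"],(400,250)),cv2.resize(P["side"]["color"][200:,200:520],(400,250))])[:,:,::-1])
D={}
for th in["door","door_knuckle","door_top","rack","pot1"]:
    D[th]=[(n,np.round(r[0]["pixel"],1).tolist(),round(r[0]["conf"],2)) for n in P if (r:=env.tip_of(th,P[n]))]
    print(th,D[th])
    o=[(P[n],q) for n,q,c in D[th] if c>.5]
    if len(o)>1: print(*tri(o))
d=np.load("fit.npz")["d"];Rd=Rz(d[3])@Ro.from_euler('y',-.42).as_matrix()
for n in P: print(n,proj(P[n],d[:3]+np.array([[0,0,0],[.006,.064,.065],[0,0,.13],[0,.05,.13],[0,-.05,.13]])@Rd.T))
```

```text
2.95 [[-0.0636  0.912   0.4053]
 [ 0.998   0.0577  0.0266]
 [ 0.0009  0.4061 -0.9138]] [ 0.5246 -0.2126  0.1912] 0.05121957051826131 [-41.9276  17.7458  91.9369  20.8042  54.9064 -55.3018]
door [('scene', [172.4, 233.5], 0.97), ('side', [363.7, 346.3], 0.57), ('wrist', [314.6, 171.5], 0.75)]
[ 0.6046 -0.2066  0.0162] [np.float64(0.004978321120812722), np.float64(0.004892660334208104), np.float64(0.007746410036775167)]
door_knuckle [('scene', [202.1, 206.1], 0.74), ('side', [342.0, 308.8], 0.85), ('wrist', [327.1, 123.2], 0.75)]
[ 0.5758 -0.1442  0.0777] [np.float64(0.003939015090504869), np.float64(0.006813712208246512), np.float64(0.0051536707017056215)]
door_top [('scene', [175.3, 178.2], 0.95), ('side', [335.9, 323.4], 0.58), ('wrist', [315.3, 207.6], 0.9)]
[ 0.5498 -0.2043  0.1348] [np.float64(0.0006876201858594155), np.float64(0.0018228595445759388), np.float64(0.0019069106354865104)]
rack [('scene', [180.2, 228.3], 0.79), ('side', [341.7, 354.1], 0.68), ('wrist', [282.9, 171.8], 0.68)]
[ 0.5632 -0.2082  0.0034] [np.float64(0.0030294257615628064), np.float64(0.0037908907225962757), np.float64(0.005384889016971029)]
pot1 [('scene', [159.3, 259.5], 0.93), ('side', [407.2, 340.3], 0.78), ('wrist', [238.1, 181.8], 0.73)]
[ 0.6183 -0.2223 -0.0212] [np.float64(0.02817812273193633), np.float64(0.08897630652825533), np.float64(0.10366260769035665)]
scene [[174.1894 233.4028]
 [199.9284 206.2579]
 [172.7356 177.4341]
 [194.1609 177.6101]
 [151.5143 177.2685]]
side [[360.1917 346.1942]
 [343.1892 305.0306]
 [335.285  326.9515]
 [329.0952 301.345 ]
 [342.0542 354.986 ]]
wrist [[317.5972 177.1865]
 [324.1168 126.669 ]
 [317.6065 216.6953]
 [317.6705 152.3882]
 [317.551  272.5257]]
```

View pics/b.png

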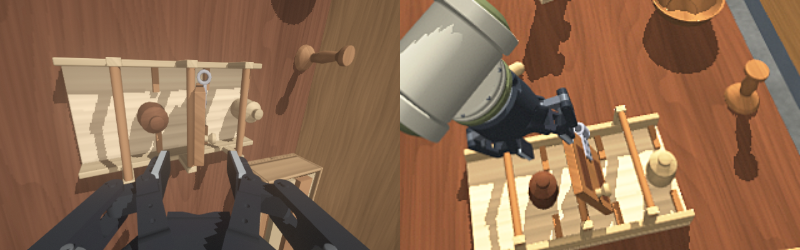

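The wrist picture shows the door edge-on at column ~317 (full scale), rows 139–266, midway between the fingers. Its middle is about 7 mm further toward tool +x. I'll go down onto it.

Call:
move_arm:
  plan:
    - [0, 0, 0, 0.7, 0, 3, 0.2]
    - [0, 0, 0, 0.7, 0, 6, 0.2]
    - [0, 0, 0, 0.7, 0, 8, 0.2]
    - [0, 0, 0, 0.7, 0, 9.1, 0.2]
    - [0, 0, 0, 0.7, 0, 9.1, 0.2]
  squeeze: 40

```text
time_s: 4.35
position: [0.5614, -0.2023, 0.1071]
tool_rot: [[-0.066, 0.912, 0.404], [0.998, 0.06, 0.028], [0.002, 0.405, -0.914]]
ft_force: [-0.6, 0.3, -0.7]
grip_width: 0.0515
gripper_force: 0.0
```

Call:
move_arm:
  plan:
    - [0, 0, 0, 0, 0, 0, -0.4]
    - [0, 0, 0, 0, 0, 0, -0.7]
    - [0, 0, 0, 0, 0, 0, -1]
    - [0, 0, 0, 0, 0, 0, -1]
    - [0, 0, 0, 0, 0, 0, -1]

```text
time_s: 4.85
position: [0.5623, -0.203, 0.1096]
tool_rot: [[-0.065, 0.91, 0.409], [0.998, 0.06, 0.025], [-0.001, 0.41, -0.912]]
ft_force: [2.4, 1.6, 6.3]
grip_width: 0.0132
gripper_force: 42.5
```

Call:
move_arm:
  plan:
    - [0, 0, 0, 0, 0.4, -0.9, -1]
    - [0, 0, 0, 0, 1.2, -2.7, -1]
    - [0, 0, 0, 0, 2.2, -5, -1]
    - [0, 0, 0, 0, 3.5, -7.8, -1]
    - [0, 0, 0, 0, 5, -11, -1]
  squeeze: 80

```text
time_s: 5.35
position: [0.561, -0.2021, 0.2292]
tool_rot: [[-0.066, 0.913, 0.402], [0.998, 0.059, 0.028], [0.002, 0.403, -0.915]]
ft_force: [0.0, -0.2, -2.8]
grip_width: 0.0123
gripper_force: 79.2
```

Call:
move_arm:
  plan:
    - [8, 0, 0, 0, 0.4, -0.9, -1]
    - [16, 0, 0, 0, 0.8, -1.8, -1]
    - [23.5, 0, 0, 0, 1.2, -2.7, -1]
    - [23.5, 0, 0, 0, 1.2, -2.7, -1]
    - [23.5, 0, 0, 0, 1.2, -2.7, -1]

```text
time_s: 5.85
position: [0.5621, -0.2023, 0.2576]
tool_rot: [[-0.066, 0.998, 0.01], [0.998, 0.066, 0.002], [0.001, 0.01, -1.0]]
ft_force: [-0.5, 0.3, -2.8]
grip_width: 0.0127
gripper_force: 79.1
```

Run:
```python
from h import *
s=env.observe(); print(s["time_s"],np.array(s["tool_rot"]),s["position"],s["grip_width"],s["q"],s["ft_force"])
P={n:env.get_image(n) for n in("scene","side","wrist")}
cv2.imwrite("pics/c.png",np.hstack([cv2.resize(P["scene"]["color"][100:300,100:420],(400,250)),cv2.resize(P["wrist"]["color"],(400,250))])[:,:,::-1])
for th in["door","door_knuckle","door_top"]:
    D=[(n,np.round(r[0]["pixel"],1).tolist(),round(r[0]["conf"],2)) for n in P if (r:=env.tip_of(th,P[n]))]
    print(th,D)
    o=[(P[n],q) for n,q,c in D if c>.5]
    if len(o)>1: print(*tri(o))
```

```text
5.85 [[-0.0661  0.9978  0.0096]
 [ 0.9978  0.0661  0.0017]
 [ 0.001   0.0097 -1.    ]] [ 0.5621 -0.2023  0.2576] 0.012698192605621446 [-31.2961  25.5613  63.8818   0.3681  90.1362 -35.0846] [-0.4785  0.3117 -2.7704]
door [('scene', [169.2, 172.1], 0.89), ('side', [347.1, 321.9], 0.89), ('wrist', [317.3, 202.1], 0.73)]
[ 0.5651 -0.2094  0.1556] [np.float64(0.002285344564794236), np.float64(0.005413983095663692), np.float64(0.00480041395842413)]
door_knuckle [('scene', [192.6, 147.0], 0.85), ('wrist', [330.4, 140.2], 0.69)]
[ 0.5658 -0.1435  0.2208] [np.float64(0.0015274579507311115), np.float64(0.0015274579507311183)]
door_top [('scene', [162.1, 117.9], 0.75), ('side', [344.2, 282.5], 0.87), ('wrist', [316.9, 286.4], 0.82)]
[ 0.5608 -0.2056  0.2827] [np.float64(0.001013554186562008), np.float64(0.0007049454531509865), np.float64(0.0007900005948571991)]
```

View pics/c.png

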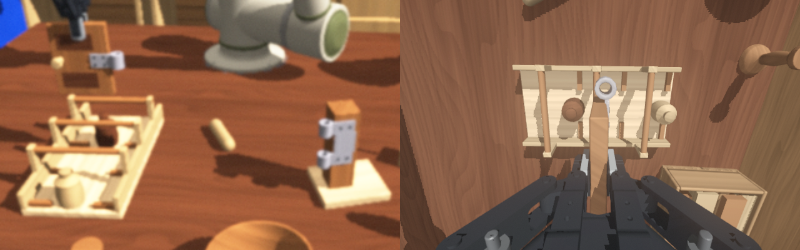

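The door is held upright (edge-on at (597,160) in the wrist half), clear of the rack. Next I carry it to a point about 40 mm short of the jamb.

Call:
move_arm:
  plan:
    - [0, 0, 0, 3, 1.2, 0, -1]
    - [0, 0, 0, 7, 2.8, 0, -1]
    - [0, 0, 0, 11.5, 4.6, 0, -1]
    - [0, 0, 0, 16, 6.4, 0, -1]
    - [0, 0, 0, 20, 8, 0, -1]

```text
time_s: 6.95
position: [0.6295, 0.0046, 0.2594]
tool_rot: [[-0.066, 0.998, 0.009], [0.998, 0.066, 0.001], [0.0, 0.009, -1.0]]
ft_force: [1.1, -0.3, -2.6]
grip_width: 0.0126
gripper_force: 79.1
```

Call:
move_arm:
  plan:
    - [0, 0, -4, 3, 1.2, 1, -1]
    - [0, 0, -9, 6, 2.5, 3, -1]
    - [0, 0, -14, 8.5, 3.6, 5, -1]
    - [0, 0, -18, 10, 4.2, 7, -1]
    - [0, 0, -18, 10.7, 4.5, 9, -1]

```text
time_s: 7.45
position: [0.668, 0.1139, 0.1686]
tool_rot: [[-0.374, 0.927, 0.009], [0.927, 0.374, 0.001], [-0.002, 0.009, -1.0]]
ft_force: [-0.1, -0.4, -2.9]
grip_width: 0.0126
gripper_force: 79.2
```

Call:
move_arm:
  plan:
    - [0, 0, 0, 0, 0, 1, -1]
    - [0, 0, 0, 0, 0, 1, -1]

```text
time_s: 7.65
position: [0.6673, 0.1118, 0.1583]
tool_rot: [[-0.371, 0.929, 0.006], [0.929, 0.371, 0.001], [-0.002, 0.006, -1.0]]
ft_force: [0.3, -1.2, -2.3]
grip_width: 0.0126
gripper_force: 79.1
```

```bash
cat > m.py <<'E'
from h import *
import sys
s=env.observe(); print(s["time_s"],np.array(s["tool_rot"]),s["position"],s["ft_force"])
P={n:env.get_image(n) for n in("scene","side","wrist")}
a=P["scene"]["color"][150:275,280:480]; b=P["side"]["color"][100:260,240:480]
cv2.imwrite(f"pics/{sys.argv[1]}.png",np.vstack([np.hstack([cv2.resize(a,(400,250)),cv2.resize(b,(400,250))]),cv2.resize(P["wrist"]["color"],(800,500))[100:430]])[:,:,::-1])
for th in["door","door_knuckle","door_top","jamb","jamb_gap"]:
    D=[(n,np.round(r[0]["pixel"],1).tolist(),round(r[0]["conf"],2)) for n in P if (r:=env.tip_of(th,P[n]))]
    print(th,D)
    o=[(P[n],q) for n,q,c in D if c>.5]
    if len(o)>1: print("   ",*tri(o))
import pickle; pickle.dump(P,open("P.pkl","wb"))
E
python3 m.py d
```

```text
7.65 [[-0.3705  0.9288  0.0059]
 [ 0.9288  0.3705  0.0006]
 [-0.0016  0.0058 -1.    ]] [0.6673 0.1118 0.1583] [ 0.3276 -1.2122 -2.314 ]
door [('scene', [303.9, 247.7], 0.81), ('side', [364.8, 211.1], 0.7), ('wrist', [317.6, 201.3], 0.7)]
    [0.6734 0.1052 0.0503] [np.float64(0.0008871340956480084), np.float64(0.0025530700402048123), np.float64(0.0026684630650406172)]
door_knuckle [('scene', [334.8, 215.7], 0.94), ('side', [352.1, 174.7], 0.67), ('wrist', [330.5, 140.3], 0.89)]
    [0.6534 0.1674 0.1188] [np.float64(0.002073254269188361), np.float64(0.0006637600019269319), np.float64(0.002439680440312007)]
door_top [('scene', [303.9, 188.9], 0.67), ('side', [366.4, 172.8], 0.94), ('wrist', [315.6, 284.1], 0.77)]
    [0.6689 0.1063 0.1849] [np.float64(0.0013120997808571259), np.float64(0.001339774165978091), np.float64(0.001708913303326696)]
jamb [('scene', [369.8, 248.2], 0.79), ('side', [326.3, 187.4], 0.89), ('wrist', [299.5, 28.6], 0.86)]
    [0.599  0.2438 0.0015] [np.float64(0.0020615763824425814), np.float64(0.0037730615541540116), np.float64(0.0018606745497237193)]
jamb_gap [('scene', [361.2, 216.3], 0.55), ('side', [340.8, 164.8], 0.65), ('wrist', [322.9, 52.9], 0.65)]
    [0.6319 0.2176 0.1068] [np.float64(0.001770169251292572), np.float64(0.0027643957158804775), np.float64(0.0021215905884248753)]
```

View pics/d.png

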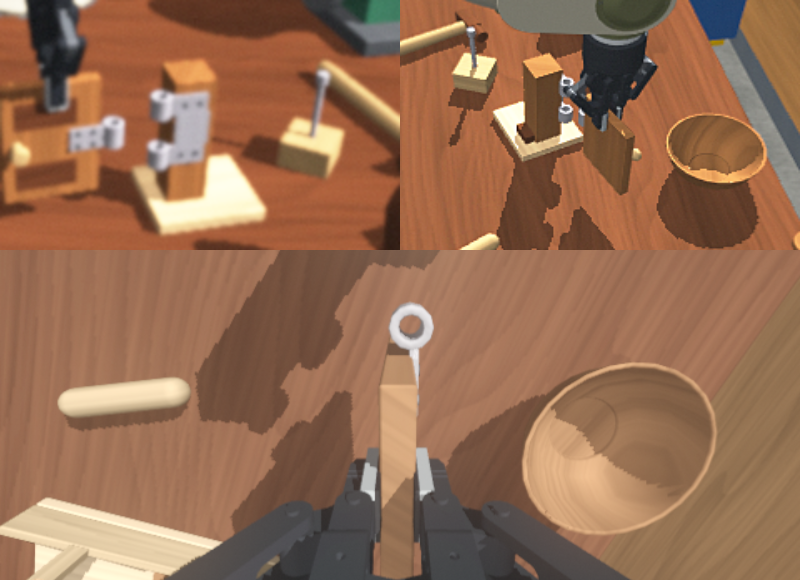

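The wrist view shows the door edge-on, with its knuckle ring at (411,326). In the scene view the door knuckle sits level with the jamb gap, slightly high. I'll go 9.5 mm down and 25 mm closer, then look again.

Call:
move_arm:
  plan:
    - [0, 0, 0, 0, 0, 0.5, -1]
    - [0, 0, 0, 0.8, 0, 0.95, -1]
    - [0, 0, 0, 1.8, 0, 0.95, -1]
    - [0, 0, 0, 2.5, 0, 0.95, -1]
    - [0, 0, 0, 2.5, 0, 0.95, -1]

```text
time_s: 9.05
position: [0.6582, 0.1368, 0.1504]
tool_rot: [[-0.372, 0.928, 0.009], [0.928, 0.372, 0.001], [-0.002, 0.009, -1.0]]
ft_force: [0.7, 0.4, -2.5]
grip_width: 0.0125
gripper_force: 79.3
```

```bash
sed -i 's/^cv2.imwrite.*/w=P["wrist"]["color"][0:180,240:400]; a=P["scene"]["color"][170:270,310:410]; b=P["side"]["color"][130:210,290:370]\ncv2.imwrite(f"pics\/{sys.argv[1]}.png",np.hstack([cv2.resize(w,(400,450),interpolation=cv2.INTER_CUBIC)[:450],np.vstack([cv2.resize(a,(300,300),interpolation=cv2.INTER_CUBIC),cv2.resize(b,(300,300),interpolation=cv2.INTER_CUBIC)])[:450]])[:,:,::-1])/' m.py; sed -i 's/\[:450\],np.vstack/,np.vstack/; s/(400,450)/(534,600)/; s/INTER_CUBIC)\])\[:450\]/INTER_CUBIC)])/' m.py; python3 m.py e
```

```text
9.05 [[-0.3722  0.9281  0.009 ]
 [ 0.9281  0.3722  0.0011]
 [-0.0024  0.0087 -1.    ]] [0.6582 0.1368 0.1504] [ 0.7339  0.3705 -2.5152]
door [('scene', [317.0, 245.5], 0.78), ('side', [356.3, 204.7], 0.8), ('wrist', [316.8, 200.5], 0.65)]
    [0.6597 0.1315 0.0469] [np.float64(0.0015265546293648912), np.float64(0.0007988654285839597), np.float64(0.0017728341627100937)]
door_knuckle [('scene', [346.8, 215.9], 0.89), ('side', [345.5, 168.8], 0.7), ('wrist', [329.9, 141.4], 0.81)]
    [0.6428 0.192  0.1143] [np.float64(0.002444220254025171), np.float64(0.0013911230499484262), np.float64(0.002001593212421903)]
door_top [('scene', [316.5, 191.8], 0.68), ('side', [358.5, 167.7], 0.76), ('wrist', [317.2, 287.7], 0.59)]
    [0.659  0.1307 0.1761] [np.float64(0.0018129294092959533), np.float64(0.0015025827559639157), np.float64(0.0009798505535147494)]
jamb [('scene', [369.2, 251.1], 0.63), ('side', [327.8, 189.9], 0.73), ('wrist', [300.3, 57.1], 0.7)]
    [ 0.6006  0.2433 -0.0065] [np.float64(0.002625955881673149), np.float64(0.00652641584469155), np.float64(0.004442856215792745)]
jamb_gap [('scene', [362.7, 219.3], 0.71), ('side', [337.9, 163.4], 0.92), ('wrist', [324.9, 97.1], 0.91)]
    [0.6304 0.2213 0.1025] [np.float64(0.002809011588727661), np.float64(0.004005276524752431), np.float64(0.0040700007900535615)]
```

View pics/e.png

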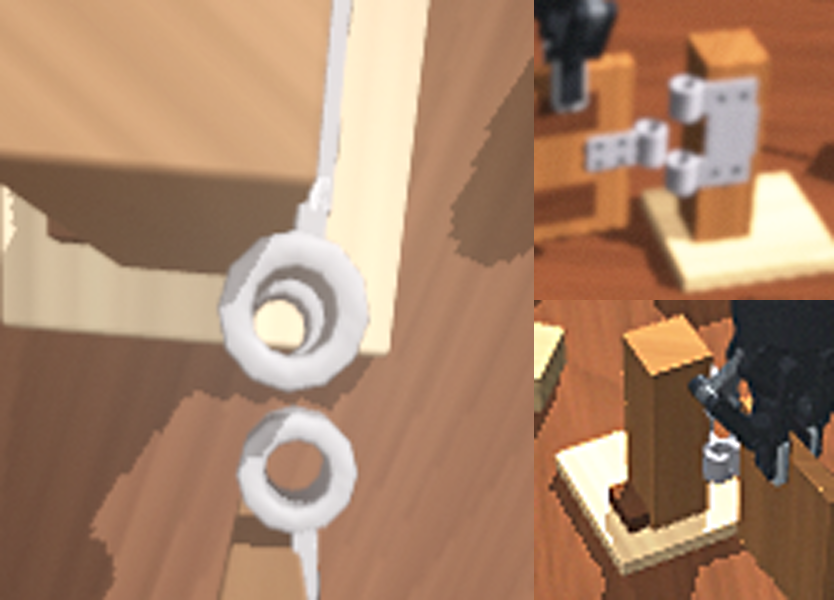

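The wrist crop shows the upper jamb knuckle ring centred at (294,310), the door knuckle ring at (298,470), and the post's and board's edges. I can get the remaining shift and yaw from these.

```bash
cat > n.py <<'E'
from h import *
import pickle
P=pickle.load(open("P.pkl","rb"));w=P["wrist"]
s=env.observe();R=np.array(s["tool_rot"])
def at(c,z,px=True):
    q=[240+c[0]/3.3375,c[1]/3.3333] if px else c
    o,d=ray(w,q);return o+d*(z-o[2])/d[2]
if __name__=="__main__":
    J=at((294,310),.152);D=at((298,470),.123)
    print("J",J,"D",D,"delta tool cm",R.T@((J-D)*[1,1,0])*100)
    for a,b,z in(((0,152),(318,187),.165),((5,325),(388,353),.015),):
        v=at(b,z)-at(a,z);print("yaw x",np.degrees(np.arctan2(v[1],v[0])),np.linalg.norm(v))
    v=at((430,0),.015)-at((388,353),.015);print("yaw y",np.degrees(np.arctan2(-v[0],v[1])))
    print("tool yaw",np.degrees(np.arctan2(R[1,1],R[0,1])))
    J0=J-Rz(np.radians(21.8))@[.0215,-.0365,0];print("jamb",J0)
    sc=P["scene"]
    print("scene knuckle px pred (gap centre, door now)",proj(sc,[J*[1,1,0]+[0,0,.11],D*[1,1,0]+[0,0,.11]]))
E
python3 n.py
```

```text
J [0.6308 0.2175 0.152 ] D [0.6425 0.1946 0.123 ] delta tool cm [ 2.5627 -0.2383 -0.0084]
yaw x 16.263159060411667 0.03897777070201871
yaw x 17.87790785125416 0.10774710519376261
yaw y 17.156194370256934
tool yaw 21.759657734443557
jamb [0.5973 0.2434 0.152 ]
scene knuckle px pred (gap centre, door now) [[360.4293 215.0253]
 [349.1954 217.5332]]
```

Call:
move_arm:
  plan:
    - [0, 0, 2.3, 0.2, -0.35, 0, -1]
    - [0, 0, 4.6, 0.6, -0.71, 0, -1]
    - [0, 0, 4.6, 1.0, -0.71, 0, -1]
    - [0, 0, 4.6, 1.3, -0.71, 0, -1]
    - [0, 0, 4.6, 1.3, -0.71, 0, -1]

```text
time_s: 10.45
position: [0.6472, 0.1452, 0.1501]
tool_rot: [[-0.296, 0.955, 0.009], [0.955, 0.296, 0.001], [-0.002, 0.009, -1.0]]
ft_force: [-0.2, -0.0, -2.4]
grip_width: 0.0124
gripper_force: 79.1
```

```bash
sed -i 's/(534,600)/(480,540)/; s/(300,300)/(270,270)/g' m.py; python3 m.py f | head -4
```

```text
10.45 [[-0.2962  0.9551  0.009 ]
 [ 0.9551  0.2962  0.0009]
 [-0.0018  0.0088 -1.    ]] [0.6472 0.1452 0.1501] [-0.2138 -0.0364 -2.3688]
door [('scene', [320.8, 244.2], 0.92), ('side', [352.7, 205.7], 0.61), ('wrist', [318.9, 203.5], 0.79)]
```

View pics/f.png

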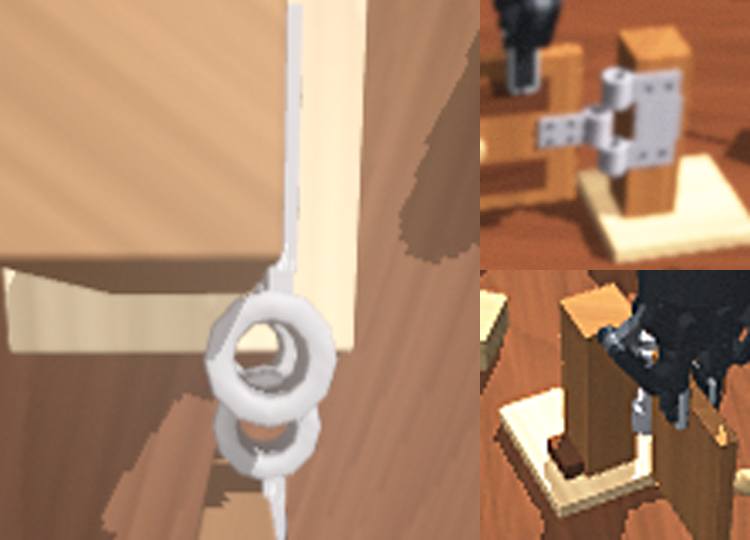

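The wrist crop shows the jamb ring at (271,358), the door ring at about (267,425), and the board's edges now nearly parallel to the door. I'll compute the last shift.

Run:
```python
from n import *
at2=lambda c,z: at([240+c[0]/3,c[1]/3],z,False)
J=at2((271,358),.152);D=at([329.15,141.3],.123,False)
print(J,D,"tool cm",R.T@((J-D)*[1,1,0])*100)
for a,b,z in(((0,262),(285,253),.165),((12,352),(350,350),.015)):
    v=at2(b,z)-at2(a,z);print(np.degrees(np.arctan2(v[1],v[0])))
v=at2((367,0),.015)-at2((352,350),.015);print(np.degrees(np.arctan2(-v[0],v[1])),np.degrees(np.arctan2(R[1,1],R[0,1])))
print(proj(P["scene"],[J*[1,1,0]+[0,0,.11],D*[1,1,0]+[0,0,.11]]))
```

```text
[0.6308 0.2175 0.152 ] [0.6359 0.2047 0.123 ] tool cm [ 1.3807 -0.1053 -0.0035]
18.955889161896422
17.544092876942287
17.229171492088522 17.155005957150134
[[360.449  215.0247]
 [354.1679 216.0389]]
```

Call:
move_arm:
  plan:
    - [0, 0, 0, 0.2, -0.1, -0.05, -1]
    - [0, 0, 0, 0.6, -0.1, -0.05, -1]
    - [0, 0, 0, 1.0, -0.1, -0.05, -1]
    - [0, 0, 0, 1.38, -0.1, -0.05, -1]
    - [0, 0, 0, 1.38, -0.1, -0.05, -1]

```text
time_s: 11.85
position: [0.642, 0.1583, 0.1506]
tool_rot: [[-0.296, 0.955, 0.009], [0.955, 0.296, 0.001], [-0.002, 0.009, -1.0]]
ft_force: [0.0, 0.3, -2.3]
grip_width: 0.0123
gripper_force: 79.1
```

```bash
sed -i 's/P\["scene"\]\["color"\]\[170:270,310:410\]/P["scene"]["color"][190:240,335:385]/' m.py; python3 m.py g
```

```text
11.85 [[-0.2957  0.9552  0.0088]
 [ 0.9553  0.2957  0.0009]
 [-0.0017  0.0087 -1.    ]] [0.642  0.1583 0.1506] [ 0.0096  0.2894 -2.3083]
door [('scene', [326.8, 242.5], 0.69), ('side', [346.8, 196.5], 0.73), ('wrist', [316.7, 202.2], 0.69)]
    [0.6429 0.1539 0.0487] [np.float64(0.004914854147877016), np.float64(0.004680633856811396), np.float64(0.0005360346917985987)]
door_knuckle [('scene', [358.0, 210.4], 0.59), ('side', [340.9, 164.9], 0.56), ('wrist', [327.9, 139.3], 0.95)]
    [0.6306 0.2131 0.1159] [np.float64(0.004278958950101876), np.float64(0.005392986321996385), np.float64(0.004752574007272147)]
door_top [('scene', [329.1, 187.6], 0.8), ('side', [350.8, 161.0], 0.97), ('wrist', [316.1, 285.0], 0.72)]
    [0.6432 0.1539 0.1772] [np.float64(0.0015174301302701924), np.float64(0.001826941564503281), np.float64(0.002141644236521983)]
jamb [('scene', [366.1, 248.9], 0.79), ('side', [326.0, 185.9], 0.57)]
    [0.6013 0.2384 0.0054] [np.float64(0.0027777653440115525), np.float64(0.002777765344011615)]
jamb_gap [('scene', [362.2, 217.8], 0.97), ('side', [342.4, 162.9], 0.75), ('wrist', [327.0, 138.7], 0.87)]
    [0.6349 0.2195 0.1076] [np.float64(0.002218356691056086), np.float64(0.004176616723397226), np.float64(0.005214429571443395)]
```

View pics/g.png

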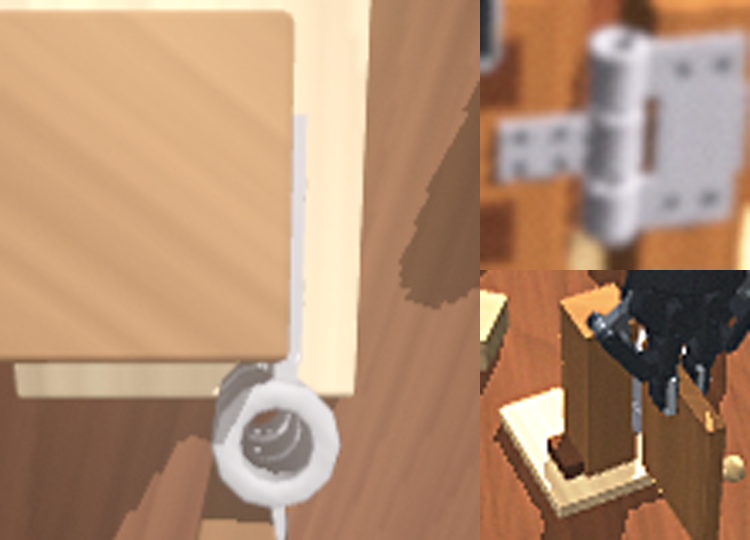

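The wrist view shows the jamb ring at (277,443) with the holes concentric. In the scene crop the three knuckles stack in one line (618,80)–(613,148)–(611,215).

Run:
```python
from n import *
J=at([240+276.5/3,443/3],.152,False);D=at([329.15,141.3],.123,False)
print(J,D,"tool cm",R.T@((J-D)*[1,1,0])*100)
j=np.array([.6308,.2175,0]);a=Rz(np.radians(17.3))
sc=lambda X:(proj(P["scene"],X)-[335,190])*5.4+[480,0]
cam=-np.array(P["scene"]["R"]).T@P["scene"]["t"];v=(cam-j)*[1,1,0];v/=np.linalg.norm(v)
for z in(.152,.128,.123,.110,.097,.092,.068): print(z,sc(j+v*.011+[0,0,z]))
g=cv2.cvtColor(P["scene"]["color"],cv2.COLOR_RGB2GRAY)
print(g[196:238,356:364])
```

```text
[0.6308 0.2178 0.152 ] [0.6308 0.2176 0.123 ] tool cm [0.0193 0.0083 0.    ]
0.152 [[622.6801  53.8136]]
0.128 [[619.0096 109.6144]]
0.123 [[618.2556 121.0368]]
0.11 [[616.3123 150.4141]]
0.097 [[614.3934 179.3351]]
0.092 [[613.6618 190.3389]]
0.068 [[610.1992 242.2499]]
[[189 219 224 219 202 174 151 151]
 [213 235 232 214 187 160 155 181]
 [209 230 229 206 175 155 163 200]
 [174 205 212 203 190 185 194 215]
 [133 159 177 181 189 197 211 223]
 [ 99 112 131 143 161 178 201 215]
 [ 92  97 101 116 136 162 189 208]
 [ 91  91  99 113 134 162 188 209]
 [ 90  94  99 116 139 168 192 211]
 [ 89  95 103 124 147 172 197 209]
 [ 92  95 109 125 151 175 199 212]
 [ 92  98 109 127 154 176 200 213]
 [ 96 101 114 133 159 181 203 212]
 [112 109 118 135 159 184 204 214]
 [122 124 136 147 164 185 209 221]
 [127 140 156 173 184 202 219 228]
 [120 134 157 180 193 209 222 224]
 [106 113 134 154 173 194 208 214]
 [100  97 112 132 157 180 202 209]
 [ 95  95 106 132 155 182 203 207]
 [ 95 100 113 132 159 187 207 210]
 [ 96 100 113 139 165 189 208 211]
 [ 95 102 121 140 168 195 210 213]
 [ 96 104 122 145 171 194 211 211]
 [ 99 105 127 152 175 198 213 210]
 [102 113 130 147 174 197 214 211]
 [115 122 135 147 166 195 218 223]
 [143 147 147 150 168 195 224 231]
 [165 177 170 173 190 215 230 231]
 [160 176 179 188 205 220 227 224]
 [125 138 160 179 196 213 217 215]
 [ 99 113 136 160 186 204 214 213]
 [ 97 108 129 155 182 203 212 211]
 [ 98 110 129 157 185 206 215 209]
 [101 113 134 162 188 209 215 208]
 [104 118 144 166 190 211 214 199]
 [106 120 143 172 194 208 204 182]
 [118 124 143 167 187 195 181 146]
 [138 127 133 150 158 157 139 109]
 [160 132 113 115 113 108  92  81]
 [173 141 101  80  76  72  65  75]
 [182 149  99  66  58  58  61  72]]
```

```bash
python3 -c "
from rig import env
print(env.close_job())"
```

```text
the job is handed in; nothing more can be done
None
```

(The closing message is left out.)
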